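# Rake the inspection torch over the leaded glass panel

### The job

The freshly soldered glass panel wants looking over by raking light. While the torch still stands head down in its wooden caddy, twist the ring on its tail clockwise (seen from above) until its rib lines up with the pocket clip, which locks it on; then draw the torch out, slant it to about 45 degrees and hold it raised with its lens about 12 cm from the middle of the panel and pointing at that middle. Do not touch the panel or disturb the other things on the bench; finish still holding the torch steady there, not put down or leaning on anything.

Things in the scene. Friction and masses are not known exactly. Their poses are not given: they have to be found in the camera images.
- torch: Aluminium torch, 131 mm long, 0.27 kg, head down in the caddy. Origin: centre of the lens face; z from lens to tail (up as it stands), light along -z; +x: side of the pocket clip. Along z (mm): square head 42 wide 0-44, neck 44-50, barrel 36 dia. 50-102 (hold here), neck 26 dia. 102-112, tail ring 112-131. The clip, 10 wide, reaches 25 from the axis at z 60-100: grip across y to miss it.
- torch_grip (a point): Point on the torch's axis inside the barrel, 85 mm from the lens (46 mm below the tail end, 37 mm above the caddy's top as the torch stands): a good place to hold it. Axes as the torch's.
- torch_lens (a point): Centre of the torch's lens face (its lower end as it stands). Axes as the torch's.
- torch_aim (a point): Imaginary point on the light beam 120 mm ahead of the lens: to be brought to the middle of the panel.
- ring_mid (a point): Centre of the tail ring (32 mm diameter, 18.5 mm high, steel, knurled, at the top end of the standing torch), on the torch's axis, 122 mm from the lens and about 9 mm below the ring's flat top. The ring's top bears a raised pointer rib 3 mm high.
- tail_ring (a joint): Turn of the tail ring (rad), growing clockwise seen from above as the torch stands. Starts at 0 to 0.35; at 1.2, its end stop, the rib points over the clip: locked on. At value q the rib stands 1.2 - q anticlockwise of the clip. About 0.04 N m of friction; stays where it is left. The caddy's well keeps the torch from turning with it (2 or 3 degrees of play).
- caddy: Wooden block fixed to the bench, 180 (x) x 84 (y) x 60 mm high, origin at the centre of its underside, z up. Square well for the torch at x = -45 mm, y = 0: 44 mm wide, 48 mm deep (floor 12 mm above the bench), so the torch must rise 48 mm to come clear. A round hole at x = +48 mm holds the marker.
- panel_mid (a point): Middle of the top face of the leaded glass panel (200 x 150 mm, grey lead strips, amber diamond in the middle), 18 mm above the bench; its frame has x along the long side, z up. The panel lies in wooden laths (to 22 mm high) with a few nails (to 24 mm) on a fixed board of 244 x 194 mm.
- panel: The same panel with its board: origin under the centre of the board, on the bench. Fixed.
- marker_mid (a point): Middle of a pen-like marker, 17 mm diameter and 110 mm long, standing in the caddy's round hole, its top 122 mm above the bench, 93 mm from the torch's axis. Leave alone.
- jar_mid (a point): Middle of a small capped flux jar, 54 mm diameter, 62 mm high, on the bench. Leave alone.
- spool_mid (a point): Middle of a solder spool, 58 mm diameter, 42 mm high, on the bench. Leave alone.
- pliers_mid (a point): Joint of a pair of pliers lying on the bench, about 190 mm long and 65 mm wide, 16 mm high; handles to its -x. Leave alone.
Mind the look-alikes: they are no part of the job. Of the things shaped like the caddy, the wooden one is meant.

How it is judged:
By the outcome, as a careful person would: the job done as asked, in the order asked, and still so for the second after the job is handed in, while the arm keeps its last pose, push and grip.
It also fails if it takes over 48 s, if anything falls off the work surface, if the arm or the gripper's body presses on something with over 40 N, if the wrist force passes 120 N, or if a joint passes its speed limit or range.

### The arm

A 6-joint arm with a two-finger parallel gripper is mounted at the origin on the work surface. World frame = base frame: x ahead of the robot, y to its left, z up, the work surface at z = 0. Lengths are in mm, angles in rad, forces in N, time in s.
With the tool pointing down it reaches from about 425 to 1125 mm from the base axis. Payload 14.9 kg.
Tool frame: the origin (TCP) lies on the centre line of the jaws, within the pads' length; the fingertips stand 25 mm ahead of it and the grasp point (between the pads) lies 6 mm ahead of it; z points along the fingers, y is the line along which they close (so a half turn about z gives the same grasp; the last joint's range is limited). The gripper opens to 91 mm and grips with 3 to 60 N. Pads are 32 mm wide; open, the fingers measure 118 mm over their backs; the gripper's body (76 mm by 178 mm) begins 60 mm behind the grasp point.
Start: joints at [-1.203, 0.379, 1.734, -0, 1.028, -0.033], TCP at [273.106, -644.54, 238.932] pointing down, gripper open.
Joint ranges: [-2.77, 2.77], [-0.74, 2.19], [0, 2.66], [-1.06, 4.2], [0.31, 2.87], [-3.08, 3.08]. Speed limits (rad/s): [1.89, 1.89, 2.39, 3.14, 3.14, 3.14].

### API

Orientations are given as a unit quaternion [w, x, y, z].
In Python, from bench import * gives the robot as it stands.
- The arm moves only by the tool step_arm, never from a script. Its argument "steps" is a list of rows, each an object of numbers: "rx", "ry", "rz": the turn, a rotation vector about the tool's x, y, z in degrees; "x", "y", "z": the shift along the tool's x, y, z in m; "grip": the finger opening in m, from 0 to 0.0912. In form: [{"rx": .., "ry": .., "rz": .., "x": .., "y": .., "z": .., "grip": ..}, ...]. A call has 1 to 20 rows; each row shifts and turns the commanded pose from where the row before left it, along the tool's axes as they then stand; what a row does not reach is not made up. A row lasts 1/12 s, in which the tool goes at most 41.7 mm and 7.16 degrees, less where a joint would pass 70% of its speed; a pose out of reach is approached as far as the arm can. A call is refused whole if a number of a shift passes 0.0417 or a number of a turn 7.16, either way. A call with a gripper value outside its range is refused whole. The fingers move at their own pace and stop on an object; "newtons" is the grip in N (left out, the last holds). Time passes only in rows, so rows that do not move let the fingers close. It gives the time, the measured TCP pose, the force, the opening and the grip force at its end, in the units of the state.
- sense(): the state, without advancing time (a new reading comes with each control period).
- capture(name): name is "scene" or "top"; returns a dict with "frame" (420x560x3 uint8, red, green, blue), "camera_matrix" (3x3 intrinsics, pixels), "R" (3x3) and "t" (3): a world point X has camera coordinates R X + t. Camera axes: x right, y down, z forward; pixel columns grow to the right and rows downward; lengths in mm; the calibration is good to about 2 mm. A picture is of the moment at which its call begins. There is no depth.
- job_done(): hands the job in; it is judged then, once.
The state is a dict: "time": time; "joints": joint angles; "joint_velocities": joint speeds; "joint_torque": joint torques, N m; "eef_pos": TCP position; "orientation": TCP orientation; "force": force on the tool from outside, world axes, zero at the start; "torque": the same for the moment, N m; "finger_gap": finger opening in mm; "gripper_force": force on a finger pad.
Only numpy, scipy, OpenCV 4.12 (cv2) and the standard library are available. Lean on these libraries where they do the work, as an engineer would, in place of code of your own. Each camera call takes 0.05 s, during which the arm holds its last target. There are 200 camera calls.

## Working session

There is one attempt and no reset: what is moved stays moved. The work goes in short steps, Python scripts to look and compute and a tool call to move; the robot and the scene stay as the last step left them, time stands still between calls to the robot, and variables do not carry over. Pictures are saved under pics/ and viewed, at most 10 in all, crops included, and the job is handed in when it is done.

Besides the shell and the picture viewer there is one more tool, called after "Call:" by a JSON object that holds its "name" and its "arguments", one argument or row to a line. step_arm: Moves the arm, as the interface text tells. Its arguments: {"type":"object","properties":{"steps":{"type":"array"},"newtons":{"type":"number"}},"required":["steps"]}

```bash
mkdir -p pics
cat > h.py <<'E'
from bench import *
import numpy as np, cv2, pickle
def snap(n,f):
    c=capture(n); pickle.dump(c,open(f'pics/{f}.pkl','wb'))
    cv2.imwrite(f'pics/{f}.png',cv2.cvtColor(c['frame'],cv2.COLOR_RGB2BGR)); return c
def ray(c,u,v,z):
    K,R,t=map(np.array,(c['camera_matrix'],c['R'],c['t'])); o=-R.T@t
    d=R.T@np.linalg.inv(K)@[u,v,1]; return o+d*(z-o[2])/d[2]
def proj(c,X):
    p=np.array(c['camera_matrix'])@(np.array(c['R'])@X+np.array(c['t'])); return p[:2]/p[2]
E
python3 - <<'E'
from h import *
a=snap('scene','s1');b=snap('top','t1')
for c in(a,b): print(-np.array(c['R']).T@c['t'],c['camera_matrix'][0][0])
x=np.hstack([a['frame'],b['frame']])
print(sense())
E
```

```text
[920.46571504 859.07844891 725.09731798] 448.90462644906273
[354.7430153  100.45414355 979.92552544] 398.3760556834528
{'time': 0.1, 'joints': array([-1.20329149e+00,  3.79381465e-01,  1.73471585e+00, -1.30382220e-05,
        1.02848243e+00, -3.32881748e-02]), 'joint_velocities': array([ 0.00024884, -0.00146821, -0.00228146, -0.0003301 , -0.00087872,
        0.00012563]), 'joint_torque': array([ 4.00867602e-04, -7.65043259e+01, -4.35281646e+01,  6.52332790e-02,
        3.98973771e-02, -6.22538164e-05]), 'eef_pos': array([ 272.98676797, -644.22211082,  238.33934385]), 'orientation': array([-4.85743006e-04,  9.79986938e-01,  1.99061192e-01, -8.75967410e-05]), 'force': array([ 0.44187565, -0.59998256,  0.59146817]), 'torque': array([ 0.00910269, -0.00725669,  0.00229808]), 'gripper_force': 0.0, 'finger_gap': 91.43173747451603}
```

View pics/s1.png

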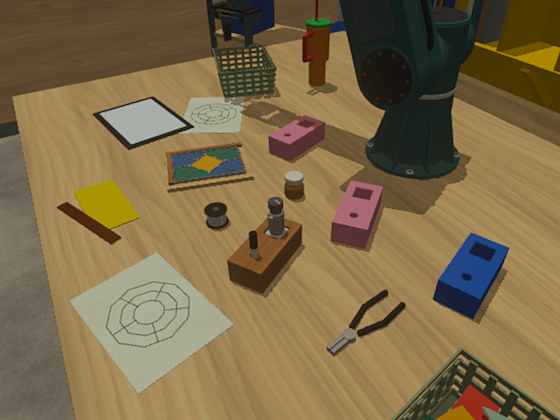

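View pics/t1.png

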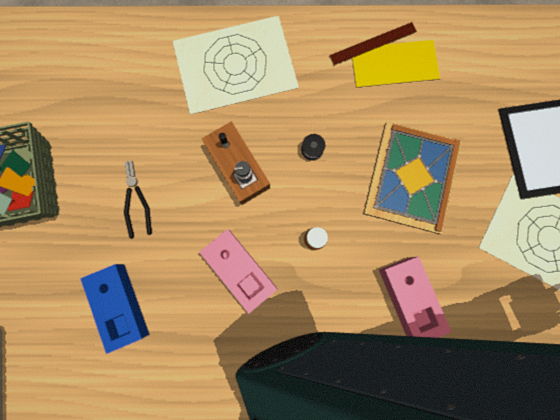

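The wooden caddy is at about (236,163) in the top view, with the torch tail at (242,171). The panel's amber diamond is at (413,176), the jar at (316,238) and the spool at (313,147). I'll enlarge the torch and the panel.

Run:
```python
import cv2,numpy as np
s=cv2.imread('pics/s1.png');t=cv2.imread('pics/t1.png')
a=cv2.resize(t[115:210,195:275],None,fx=5,fy=5,interpolation=cv2.INTER_CUBIC)[:475]
b=cv2.resize(s[190:295,225:305],None,fx=5,fy=5,interpolation=cv2.INTER_CUBIC)[:475]
cv2.imwrite('pics/c1.png',np.hstack([a,b]))
a=cv2.resize(t[115:240,355:470],None,fx=4,fy=4,interpolation=cv2.INTER_CUBIC)
cv2.imwrite('pics/c2.png',a)
```

```text
(no output)
```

View pics/c1.png

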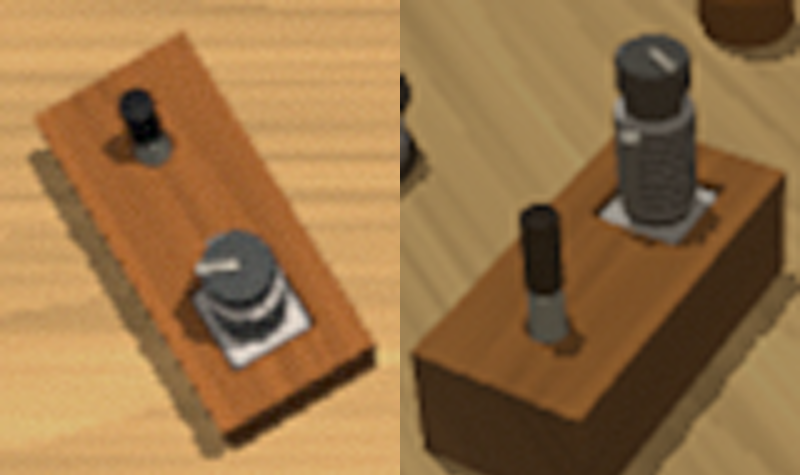

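View pics/c2.png

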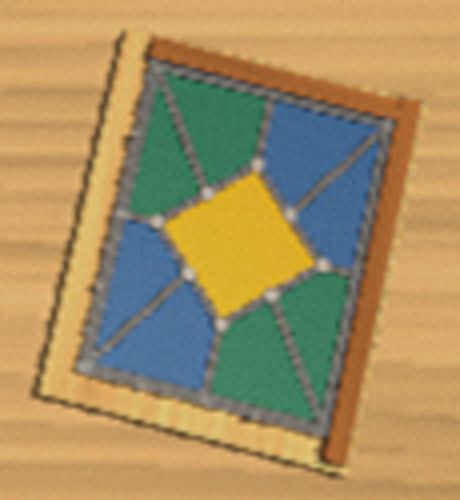

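Run:
```python
from h import *
np.set_printoptions(precision=1,suppress=True)
s,t=[pickle.load(open(f'pics/{n}1.pkl','rb')) for n in 'st']
T=lambda u,v:((u+.5)/5-.5+195,(v+.5)/5-.5+115)
S=lambda u,v:((u-400+.5)/5-.5+225,(v+.5)/5-.5+190)
P=lambda u,v:((u+.5)/4-.5+355,(v+.5)/4-.5+115)
C=np.array([ray(t,*T(*p),60) for p in[(182,33),(37,118),(222,432),(375,352)]]);print(C,C.mean(0))
print('edges',[np.linalg.norm(C[i]-C[i-1]) for i in range(4)])
ux=C[0]+C[1]-C[2]-C[3];print('caddy yaw',np.degrees(np.arctan2(ux[1],ux[0])))
ux/=np.linalg.norm(ux); print('well',C.mean(0)-45*ux,'hole',C.mean(0)+48*ux)
print('caddy S',[ray(s,*S(*p),60) for p in[(785,178),(415,357),(583,418)]])
for nm,c,p in(('T',t,T(241,263)),('S',s,S(653,61))): print('ringtop',nm,ray(c,*p,143))
print('rib T',ray(t,*T(197,269),146),ray(t,*T(238,264),146)); print('rib S',ray(s,*S(652,50),146),ray(s,*S(675,70),146))
Q=np.array([ray(t,*P(*p),18) for p in[(150,62),(395,118),(325,432),(78,372)]]);print(Q,'mid',Q.mean(0),[np.linalg.norm(Q[i]-Q[i-1]) for i in range(4)])
v=Q[0]-Q[3];print('panel yaw',np.degrees(np.arctan2(v[1],v[0])), 'diamond',ray(t,*P(241,244),18), 'S', ray(s,208,163,18))
# clip candidates in scene
w=C.mean(0)-45*ux
yaw=np.arctan2(ux[1],ux[0])
for k in range(4):
  d=np.array([np.cos(yaw+k*np.pi/2),np.sin(yaw+k*np.pi/2)])
  for z in(72,112):
    X=np.r_[w[:2]+25*d,z]; a,b=proj(s,X),proj(t,X)
    print(k,z,'S crop',(a-[225,190])*5+[400,0],'T crop',(b-[195,115])*5)
for n,q,z in(('jar',(316,238),62),('spool',(313,147),42),('marker',(222,135),122)):print(n,ray(t,*q,z))
print('base axis in T',C[0])
```

```text
[[699.6 202.   60. ]
 [657.4 270.9  60. ]
 [504.8 180.9  60. ]
 [542.7 109.2  60. ]] [601.1 190.7  60. ]
edges [np.float64(182.27710249577953), np.float64(80.83858733101421), np.float64(177.17812821717862), np.float64(81.06491252860893)]
caddy yaw 30.561595928693187
well [562.3 167.9  60. ] hole [642.4 215.1  60. ]
caddy S [array([506.8, 184. ,  60. ]), array([701.2, 204.6,  60. ]), array([656.3, 271.9,  60. ])]
ringtop T [565.  166.1 143. ]
ringtop S [566.7 172.3 143. ]
rib T [561.6 184.7 146. ] [563.8 167.2 146. ]
rib S [565.1 168.7 146. ] [563.5 186.2 146. ]
[[ 690.6 -198.1   18. ]
 [ 653.7 -349.2   18. ]
 [ 457.  -293.5   18. ]
 [ 494.2 -145.2   18. ]] mid [ 573.9 -246.5   18. ] [np.float64(203.35695554998082), np.float64(155.56892980977995), np.float64(204.48744063306287), np.float64(152.87935240618683)]
panel yaw -15.058008490552485 diamond [ 573.7 -248.9   18. ] S [ 570.7 -245.4   18. ]
0 72 S crop [630.9 208. ] T crop [220.  258.9]
0 112 S crop [627.6 138.2] T crop [212.3 236.9]
1 72 S crop [707.6 193.6] T crop [200.4 330.7]
1 112 S crop [706.2 123.9] T crop [191.8 311.8]
2 72 S crop [687.3 145.6] T crop [273.9 349. ]
2 112 S crop [685.5  76.6] T crop [268.6 331. ]
3 72 S crop [612.5 159.3] T crop [293.2 277. ]
3 112 S crop [608.9  90.2] T crop [288.7 255.8]
jar [417.6   2.6  62. ]
spool [640.2   3.7  42. ]
marker [644.2 214.9 122. ]
base axis in T [699.6 202.   60. ]
```

Both views agree:

| Item | Position / direction |
|---|---|
| Torch axis | (565, 169) |
| Clip | 30.5° azimuth, towards the marker |
| Rib | about 96° azimuth, so q ≈ 0.06 |
| Panel middle | (573, -247) |

The measured sizes match the given ones. I'll move over the torch now.

Call:
{"name": "step_arm", "arguments": {
  "steps": [
    {"x": 0.0266, "y": -0.0289, "grip": 0.0912},
    {"x": 0.0266, "y": -0.0289},
    {"x": 0.0266, "y": -0.0289},
    {"x": 0.0266, "y": -0.0289},
    {"x": 0.0266, "y": -0.0289},
    {"x": 0.0266, "y": -0.0289},
    {"x": 0.0266, "y": -0.0289},
    {"x": 0.0266, "y": -0.0289},
    {"x": 0.0266, "y": -0.0289},
    {"x": 0.0266, "y": -0.0289},
    {"x": 0.0266, "y": -0.0289},
    {"x": 0.0266, "y": -0.0289},
    {"x": 0.0266, "y": -0.0289},
    {"x": 0.0266, "y": -0.0289},
    {"x": 0.0266, "y": -0.0289},
    {"x": 0.0266, "y": -0.0289},
    {"x": 0.0266, "y": -0.0289},
    {"x": 0.0266, "y": -0.0289},
    {"x": 0.0266, "y": -0.0289},
    {"x": 0.0266, "y": -0.0289}
  ]
}}

```text
validation failed for argument at $.st...
```

Call:
{"name": "step_arm", "arguments": {
  "steps": [
    {"x": 0.0266, "y": -0.0289, "rz": -7},
    {"x": 0.0266, "y": -0.0289, "rz": -7},
    {"rz": -7},
    {"rz": -7},
    {"rz": -7},
    {"rz": -7},
    {"rz": -7},
    {"rz": -7},
    {"rz": -7},
    {"rz": -7},
    {"rz": -7},
    {}
  ]
}}

```text
validation failed for argument at $.st...
```

```bash
cat >> h.py <<'E'
from scipy.spatial.transform import Rotation as Ro
def st():
    s=sense(); q=s['orientation']; R=Ro.from_quat([q[1],q[2],q[3],q[0]])
    print('t',s['time'],'p',s['eef_pos'].round(1),'j',s['joints'].round(3),'gap',round(s['finger_gap'],1),'gf',round(s['gripper_force'],1),'F',s['force'].round(1),'M',s['torque'].round(3))
    print(R.as_matrix().round(3)); return s,R
def go(p):
    s,R=st(); print('tool shift mm',R.inv().apply(np.array(p)-s['eef_pos']).round(1))
E
python3 -c "
from h import *
go([565,169,143])"
```

```text
t 0.1 p [ 273.  -644.2  238.3] j [-1.203  0.379  1.735 -0.     1.028 -0.033] gap 91.4 gf 0.0 F [ 0.4 -0.6  0.6] M [ 0.009 -0.007  0.002]
[[ 0.921  0.39  -0.   ]
 [ 0.39  -0.921  0.001]
 [ 0.    -0.001 -1.   ]]
tool shift mm [ 586.2 -634.7   96. ]
```

Call:
{"name": "step_arm", "arguments": {
  "steps": [
    {"rx": 0, "ry": 0, "rz": 0, "x": 0.0266, "y": -0.0289, "z": 0, "grip": 0.0912}
  ]
}}

```text
time: 0.18
eef_pos: [285.1, -610.9, 238.8]
orientation: [0.001, 0.98, 0.198, -0.0]
force: [1.1, 0.7, 1.2]
finger_gap: 91.3
gripper_force: 0.0
```

All keys are required in every row.

Call:
{"name": "step_arm", "arguments": {
  "steps": [
    {"rx": 0, "ry": 0, "rz": 0, "x": 0.0266, "y": -0.0289, "z": 0, "grip": 0.09},
    {"rx": 0, "ry": 0, "rz": 0, "x": 0.0266, "y": -0.0289, "z": 0, "grip": 0.09},
    {"rx": 0, "ry": 0, "rz": 0, "x": 0.0266, "y": -0.0289, "z": 0, "grip": 0.09},
    {"rx": 0, "ry": 0, "rz": 0, "x": 0.0266, "y": -0.0289, "z": 0, "grip": 0.09},
    {"rx": 0, "ry": 0, "rz": 0, "x": 0.0266, "y": -0.0289, "z": 0, "grip": 0.09},
    {"rx": 0, "ry": 0, "rz": 0, "x": 0.0266, "y": -0.0289, "z": 0, "grip": 0.09},
    {"rx": 0, "ry": 0, "rz": 0, "x": 0.0266, "y": -0.0289, "z": 0, "grip": 0.09},
    {"rx": 0, "ry": 0, "rz": 0, "x": 0.0266, "y": -0.0289, "z": 0, "grip": 0.09},
    {"rx": 0, "ry": 0, "rz": 0, "x": 0.0266, "y": -0.0289, "z": 0, "grip": 0.09},
    {"rx": 0, "ry": 0, "rz": 0, "x": 0.0266, "y": -0.0289, "z": 0, "grip": 0.09},
    {"rx": 0, "ry": 0, "rz": 0, "x": 0.0266, "y": -0.0289, "z": 0, "grip": 0.09},
    {"rx": 0, "ry": 0, "rz": 0, "x": 0.0266, "y": -0.0289, "z": 0, "grip": 0.09},
    {"rx": 0, "ry": 0, "rz": 0, "x": 0.0266, "y": -0.0289, "z": 0, "grip": 0.09},
    {"rx": 0, "ry": 0, "rz": 0, "x": 0.0266, "y": -0.0289, "z": 0, "grip": 0.09},
    {"rx": 0, "ry": 0, "rz": 0, "x": 0.0266, "y": -0.0289, "z": 0, "grip": 0.09},
    {"rx": 0, "ry": 0, "rz": 0, "x": 0.0266, "y": -0.0289, "z": 0, "grip": 0.09},
    {"rx": 0, "ry": 0, "rz": 0, "x": 0.0266, "y": -0.0289, "z": 0, "grip": 0.09},
    {"rx": 0, "ry": 0, "rz": 0, "x": 0.0266, "y": -0.0289, "z": 0, "grip": 0.09},
    {"rx": 0, "ry": 0, "rz": 0, "x": 0.0266, "y": -0.0289, "z": 0, "grip": 0.09},
    {"rx": 0, "ry": 0, "rz": 0, "x": 0.0266, "y": -0.0289, "z": 0, "grip": 0.09}
  ]
}}

```text
time: 1.85
eef_pos: [550.7, 134.3, 238.8]
orientation: [0.0, 0.98, 0.199, -0.0]
force: [1.4, 0.1, 1.0]
finger_gap: 90.2
gripper_force: 0.0
```

Call:
{"name": "step_arm", "arguments": {
  "steps": [
    {"rx": 0, "ry": 0, "rz": -7, "x": 0.0266, "y": -0.0289, "z": 0, "grip": 0.09},
    {"rx": 0, "ry": 0, "rz": -7, "x": 0, "y": 0, "z": 0, "grip": 0.09},
    {"rx": 0, "ry": 0, "rz": -7, "x": 0, "y": 0, "z": 0, "grip": 0.09},
    {"rx": 0, "ry": 0, "rz": -7, "x": 0, "y": 0, "z": 0, "grip": 0.09},
    {"rx": 0, "ry": 0, "rz": -7, "x": 0, "y": 0, "z": 0, "grip": 0.09},
    {"rx": 0, "ry": 0, "rz": -7, "x": 0, "y": 0, "z": 0, "grip": 0.09},
    {"rx": 0, "ry": 0, "rz": -7, "x": 0, "y": 0, "z": 0, "grip": 0.09},
    {"rx": 0, "ry": 0, "rz": -7, "x": 0, "y": 0, "z": 0, "grip": 0.09},
    {"rx": 0, "ry": 0, "rz": -7, "x": 0, "y": 0, "z": 0, "grip": 0.09},
    {"rx": 0, "ry": 0, "rz": -7, "x": 0, "y": 0, "z": 0, "grip": 0.09},
    {"rx": 0, "ry": 0, "rz": -7, "x": 0, "y": 0, "z": 0, "grip": 0.09},
    {"rx": 0, "ry": 0, "rz": 0, "x": 0, "y": 0, "z": 0, "grip": 0.09}
  ]
}}

```text
time: 2.85
eef_pos: [563.7, 169.1, 238.7]
orientation: [-0.0, 0.641, 0.768, -0.0]
force: [-0.3, 0.0, 0.0]
finger_gap: 89.8
gripper_force: 0.0
```

Run:
```python
from h import *
go([565,169,143])
a=snap('scene','s2');b=snap('top','t2')
f=lambda n,r:cv2.resize(cv2.imread(f'pics/{n}.png')[r],(400,500),interpolation=cv2.INTER_CUBIC)
cv2.imwrite('pics/c3.png',np.hstack([f('t2',np.s_[90:215,190:290]),f('s2',np.s_[130:280,220:340])]))
```

```text
t 2.85 p [563.7 169.1 238.7] j [ 0.252  0.206  1.964 -0.     0.972  0.072] gap 89.8 gf 0.0 F [-0.3  0.   0. ] M [ 0.04  -0.122 -0.007]
[[-0.179  0.984 -0.   ]
 [ 0.984  0.179 -0.   ]
 [-0.    -0.    -1.   ]]
tool shift mm [-0.3  1.3 95.7]
```

View pics/c3.png

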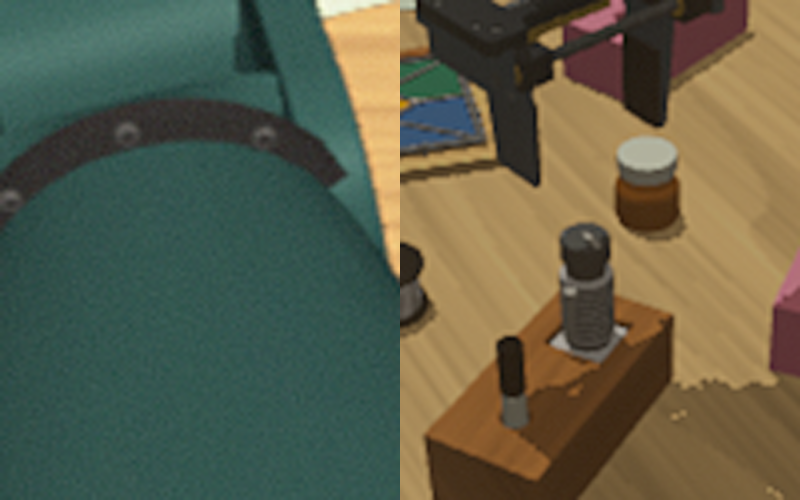

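The top camera is blocked by the arm. The scene view shows the jaws above the torch, straddling its axis. Next I'll descend and grip the ring lightly.

Call:
{"name": "step_arm", "arguments": {
  "steps": [
    {"rx": 0, "ry": 0, "rz": 0, "x": 0, "y": 0.001, "z": 0.024, "grip": 0.09},
    {"rx": 0, "ry": 0, "rz": 0, "x": 0, "y": 0, "z": 0.024, "grip": 0.09},
    {"rx": 0, "ry": 0, "rz": 0, "x": 0, "y": 0, "z": 0.024, "grip": 0.09},
    {"rx": 0, "ry": 0, "rz": 0, "x": 0, "y": 0, "z": 0.024, "grip": 0.05},
    {"rx": 0, "ry": 0, "rz": 0, "x": 0, "y": 0, "z": 0, "grip": 0.04},
    {"rx": 0, "ry": 0, "rz": 0, "x": 0, "y": 0, "z": 0, "grip": 0.025},
    {"rx": 0, "ry": 0, "rz": 0, "x": 0, "y": 0, "z": 0, "grip": 0.025},
    {"rx": 0, "ry": 0, "rz": 0, "x": 0, "y": 0, "z": 0, "grip": 0.025},
    {"rx": 0, "ry": 0, "rz": 0, "x": 0, "y": 0, "z": 0, "grip": 0.025},
    {"rx": 0, "ry": 0, "rz": 0, "x": 0, "y": 0, "z": 0, "grip": 0.025}
  ],
  "newtons": 12
}}

```text
time: 3.78
eef_pos: [565.4, 169.5, 144.1]
orientation: [0.0, 0.643, 0.766, 0.001]
force: [-0.2, 0.3, 0.5]
finger_gap: 46.3
gripper_force: 0.0
```

```bash
python3 -c "
from h import *
st()"
```

```text
t 3.7833 p [565.4 169.5 144.1] j [0.252 0.34  1.999 0.    0.801 0.078] gap 46.3 gf 0.0 F [-0.2  0.3  0.5] M [-0.027 -0.089  0.039]
[[-0.173  0.985  0.002]
 [ 0.985  0.173  0.   ]
 [ 0.     0.002 -1.   ]]
```

Call:
{"name": "step_arm", "arguments": {
  "steps": [
    {"rx": 0, "ry": 0, "rz": 0, "x": 0, "y": 0, "z": 0, "grip": 0.025},
    {"rx": 0, "ry": 0, "rz": 0, "x": 0, "y": 0, "z": 0, "grip": 0.025},
    {"rx": 0, "ry": 0, "rz": 0, "x": 0, "y": 0, "z": 0, "grip": 0.025},
    {"rx": 0, "ry": 0, "rz": 0, "x": 0, "y": 0, "z": 0, "grip": 0.025}
  ]
}}

```text
time: 4.12
eef_pos: [565.0, 169.4, 143.2]
orientation: [0.0, 0.643, 0.766, 0.0]
force: [-1.0, 0.2, 5.2]
finger_gap: 31.6
gripper_force: 12.0
```

```bash
python3 -c "
from h import *
st()"
```

```text
t 4.1167 p [565.  169.4 143.2] j [0.252 0.342 1.999 0.    0.801 0.078] gap 31.6 gf 12.0 F [-1.   0.2  5.2] M [ 0.006  0.212 -0.014]
[[-0.173  0.985  0.   ]
 [ 0.985  0.173  0.   ]
 [ 0.     0.    -1.   ]]
```

The ring is gripped at a 31.6 mm gap. I'll twist it clockwise by 60° first, then watch the moment for the stop.

Call:
{"name": "step_arm", "arguments": {
  "steps": [
    {"rx": 0, "ry": 0, "rz": 4, "x": 0, "y": 0, "z": 0, "grip": 0.025},
    {"rx": 0, "ry": 0, "rz": 4, "x": 0, "y": 0, "z": 0, "grip": 0.025},
    {"rx": 0, "ry": 0, "rz": 4, "x": 0, "y": 0, "z": 0, "grip": 0.025},
    {"rx": 0, "ry": 0, "rz": 4, "x": 0, "y": 0, "z": 0, "grip": 0.025},
    {"rx": 0, "ry": 0, "rz": 4, "x": 0, "y": 0, "z": 0, "grip": 0.025},
    {"rx": 0, "ry": 0, "rz": 4, "x": 0, "y": 0, "z": 0, "grip": 0.025},
    {"rx": 0, "ry": 0, "rz": 4, "x": 0, "y": 0, "z": 0, "grip": 0.025},
    {"rx": 0, "ry": 0, "rz": 4, "x": 0, "y": 0, "z": 0, "grip": 0.025},
    {"rx": 0, "ry": 0, "rz": 4, "x": 0, "y": 0, "z": 0, "grip": 0.025},
    {"rx": 0, "ry": 0, "rz": 4, "x": 0, "y": 0, "z": 0, "grip": 0.025},
    {"rx": 0, "ry": 0, "rz": 4, "x": 0, "y": 0, "z": 0, "grip": 0.025},
    {"rx": 0, "ry": 0, "rz": 4, "x": 0, "y": 0, "z": 0, "grip": 0.025},
    {"rx": 0, "ry": 0, "rz": 4, "x": 0, "y": 0, "z": 0, "grip": 0.025},
    {"rx": 0, "ry": 0, "rz": 4, "x": 0, "y": 0, "z": 0, "grip": 0.025},
    {"rx": 0, "ry": 0, "rz": 4, "x": 0, "y": 0, "z": 0, "grip": 0.025},
    {"rx": 0, "ry": 0, "rz": 0, "x": 0, "y": 0, "z": 0, "grip": 0.025}
  ]
}}

```text
time: 5.45
eef_pos: [565.5, 169.3, 143.2]
orientation: [0.0, 0.94, 0.34, 0.001]
force: [3.0, -2.1, 1.3]
finger_gap: 31.7
gripper_force: 12.0
```

```bash
python3 -c "
from h import *
st()"
```

```text
t 5.45 p [565.5 169.3 143.2] j [ 2.520e-01  3.420e-01  1.999e+00 -1.000e-03  8.000e-01  1.128e+00] gap 31.7 gf 12.0 F [ 3.  -2.1  1.3] M [-0.546 -0.643  0.041]
[[ 0.768  0.64   0.001]
 [ 0.64  -0.768 -0.   ]
 [ 0.001  0.001 -1.   ]]
```

Call:
{"name": "step_arm", "arguments": {
  "steps": [
    {"rx": 0, "ry": 0, "rz": 3, "x": 0, "y": 0, "z": 0, "grip": 0.025},
    {"rx": 0, "ry": 0, "rz": 3, "x": 0, "y": 0, "z": 0, "grip": 0.025},
    {"rx": 0, "ry": 0, "rz": 3, "x": 0, "y": 0, "z": 0, "grip": 0.025},
    {"rx": 0, "ry": 0, "rz": 0, "x": 0, "y": 0, "z": 0, "grip": 0.025}
  ]
}}

```text
time: 5.78
eef_pos: [565.7, 169.3, 143.5]
orientation: [0.0, 0.964, 0.267, 0.001]
force: [3.4, -3.3, 5.4]
finger_gap: 31.4
gripper_force: 12.0
```

```bash
python3 -c "
from h import *
st()"
```

```text
t 5.7833 p [565.7 169.3 143.5] j [ 2.520e-01  3.420e-01  1.998e+00 -1.000e-03  8.000e-01  1.283e+00] gap 31.4 gf 12.0 F [ 3.4 -3.3  5.4] M [-0.74  -0.678  0.133]
[[ 0.858  0.514  0.002]
 [ 0.514 -0.858 -0.   ]
 [ 0.001  0.001 -1.   ]]
```

The moment rose from 0.04 to 0.13 N m, so the stop is reached at about 69°. A few more degrees will make sure.

Call:
{"name": "step_arm", "arguments": {
  "steps": [
    {"rx": 0, "ry": 0, "rz": 2, "x": 0, "y": 0, "z": 0, "grip": 0.025},
    {"rx": 0, "ry": 0, "rz": 2, "x": 0, "y": 0, "z": 0, "grip": 0.025},
    {"rx": 0, "ry": 0, "rz": 0, "x": 0, "y": 0, "z": 0, "grip": 0.025}
  ]
}}

```text
time: 6.03
eef_pos: [566.0, 169.4, 143.6]
orientation: [0.0, 0.972, 0.234, 0.001]
force: [4.5, -3.4, 4.2]
finger_gap: 31.8
gripper_force: 12.0
```

```bash
python3 -c "
from h import *
st()"
```

```text
t 6.0333 p [566.  169.4 143.6] j [ 2.520e-01  3.420e-01  1.998e+00 -1.000e-03  7.990e-01  1.351e+00] gap 31.8 gf 12.0 F [ 4.5 -3.4  4.2] M [-0.594 -0.895  0.222]
[[ 0.891  0.455  0.002]
 [ 0.455 -0.891  0.   ]
 [ 0.002  0.001 -1.   ]]
```

The stop is firm at 0.22 N m. I'll open, lower onto the barrel and grip there.

Call:
{"name": "step_arm", "arguments": {
  "steps": [
    {"rx": 0, "ry": 0, "rz": 0, "x": 0, "y": 0, "z": 0, "grip": 0.07},
    {"rx": 0, "ry": 0, "rz": 0, "x": 0, "y": 0, "z": 0, "grip": 0.07},
    {"rx": 0, "ry": 0, "rz": 0, "x": 0, "y": 0, "z": 0, "grip": 0.07},
    {"rx": 0, "ry": 0, "rz": 0, "x": 0, "y": 0, "z": 0, "grip": 0.07},
    {"rx": 0, "ry": 0, "rz": 0, "x": 0, "y": 0, "z": 0, "grip": 0.07},
    {"rx": 0, "ry": 0, "rz": 0, "x": 0, "y": 0, "z": 0, "grip": 0.07}
  ]
}}

```text
time: 6.53
eef_pos: [564.7, 169.4, 142.8]
orientation: [-0.0, 0.972, 0.233, -0.0]
force: [0.1, 1.5, 0.0]
finger_gap: 68.4
gripper_force: 0.0
```

Run:
```python
from h import *
go([565,169,103])
```

```text
t 6.5333 p [564.7 169.4 142.8] j [0.252 0.342 1.999 0.    0.8   1.352] gap 68.4 gf 0.0 F [0.1 1.5 0. ] M [0.015 0.021 0.027]
[[ 0.891  0.454 -0.   ]
 [ 0.454 -0.891 -0.   ]
 [-0.    -0.    -1.   ]]
tool shift mm [ 0.1  0.5 39.8]
```

Call:
{"name": "step_arm", "arguments": {
  "steps": [
    {"rx": 0, "ry": 0, "rz": 0, "x": 0.001, "y": 0, "z": 0.02, "grip": 0.07},
    {"rx": 0, "ry": 0, "rz": 0, "x": 0, "y": 0, "z": 0.02, "grip": 0.07},
    {"rx": 0, "ry": 0, "rz": 0, "x": 0, "y": 0, "z": 0, "grip": 0.025},
    {"rx": 0, "ry": 0, "rz": 0, "x": 0, "y": 0, "z": 0, "grip": 0.025},
    {"rx": 0, "ry": 0, "rz": 0, "x": 0, "y": 0, "z": 0, "grip": 0.025},
    {"rx": 0, "ry": 0, "rz": 0, "x": 0, "y": 0, "z": 0, "grip": 0.025},
    {"rx": 0, "ry": 0, "rz": 0, "x": 0, "y": 0, "z": 0, "grip": 0.025},
    {"rx": 0, "ry": 0, "rz": 0, "x": 0, "y": 0, "z": 0, "grip": 0.025},
    {"rx": 0, "ry": 0, "rz": 0, "x": 0, "y": 0, "z": 0, "grip": 0.025},
    {"rx": 0, "ry": 0, "rz": 0, "x": 0, "y": 0, "z": 0, "grip": 0.025}
  ],
  "newtons": 35
}}

```text
time: 7.37
eef_pos: [566.6, 169.8, 103.8]
orientation: [0.0, 0.972, 0.233, 0.001]
force: [1.7, -3.5, 6.6]
finger_gap: 35.4
gripper_force: 35.0
```

```bash
python3 -c "
from h import *
st()"
```

```text
t 7.3667 p [566.6 169.8 103.8] j [ 2.520e-01  4.060e-01  2.003e+00 -1.000e-03  7.310e-01  1.352e+00] gap 35.4 gf 35.0 F [ 1.7 -3.5  6.6] M [-0.892 -0.398  0.131]
[[ 0.891  0.454  0.002]
 [ 0.454 -0.891  0.   ]
 [ 0.002  0.001 -1.   ]]
```

The barrel is held at a 35.4 mm gap and 35 N. Drawing it out.

Call:
{"name": "step_arm", "arguments": {
  "steps": [
    {"rx": 0, "ry": 0, "rz": 0, "x": 0, "y": 0, "z": -0.008, "grip": 0.025},
    {"rx": 0, "ry": 0, "rz": 0, "x": 0, "y": 0, "z": -0.012, "grip": 0.025},
    {"rx": 0, "ry": 0, "rz": 0, "x": 0, "y": 0, "z": -0.012, "grip": 0.025},
    {"rx": 0, "ry": 0, "rz": 0, "x": 0, "y": 0, "z": -0.012, "grip": 0.025},
    {"rx": 0, "ry": 0, "rz": 0, "x": 0, "y": 0, "z": -0.012, "grip": 0.025},
    {"rx": 0, "ry": 0, "rz": 0, "x": 0, "y": 0, "z": -0.02, "grip": 0.025},
    {"rx": 0, "ry": 0, "rz": 0, "x": 0, "y": 0, "z": -0.03, "grip": 0.025},
    {"rx": 0, "ry": 0, "rz": 0, "x": 0, "y": 0, "z": -0.03, "grip": 0.025},
    {"rx": 0, "ry": 0, "rz": 0, "x": 0, "y": 0, "z": -0.03, "grip": 0.025},
    {"rx": 0, "ry": 0, "rz": 0, "x": 0, "y": 0, "z": -0.02, "grip": 0.025},
    {"rx": 0, "ry": 0, "rz": 0, "x": 0, "y": 0, "z": 0, "grip": 0.025}
  ]
}}

```text
time: 8.28
eef_pos: [567.2, 170.5, 294.1]
orientation: [-0.0, 0.972, 0.233, 0.003]
force: [1.3, 1.1, -1.4]
finger_gap: 35.3
gripper_force: 34.9
```

Run:
```python
from h import *
np.set_printoptions(precision=3,suppress=True)
s,R=st(); snap('scene','s3')
im=cv2.imread('pics/s3.png'); cv2.imwrite('pics/c4.png',cv2.resize(im[60:300,180:400],(733,600)[:2] if 0 else (550,600),interpolation=cv2.INTER_CUBIC))
M=np.array([573.,-246.5,18]); az=np.arctan2(M[1],M[0])
# tool z inward & down; min-rotation choice after yaw by j1 travel
for nm,a in(('inward',az+np.pi),):
  zt=np.r_[np.cos(a),np.sin(a),-1]/2**.5
  p=M-211*zt; print(nm,p,np.hypot(*p[:2]))
  d=p-s['eef_pos']; print('shift tool now',R.inv().apply(d))
  ax=np.cross([0,0,-1],zt); ax/=np.linalg.norm(ax); print('tilt axis in tool, 45deg:',R.inv().apply(ax))
```

```text
t 8.2833 p [567.2 170.5 294.1] j [0.252 0.145 1.924 0.001 1.066 1.352] gap 35.3 gf 34.9 F [ 1.3  1.1 -1.4] M [ 0.074 -0.086  0.013]
[[ 0.891  0.453  0.006]
 [ 0.453 -0.891  0.002]
 [ 0.006  0.001 -1.   ]]
inward [ 710.055 -305.46   167.2  ] 772.9713240368193
shift tool now [-89.331 488.893 126.802]
tilt axis in tool, 45deg: [ 0.769 -0.64   0.004]
```

View pics/c4.png

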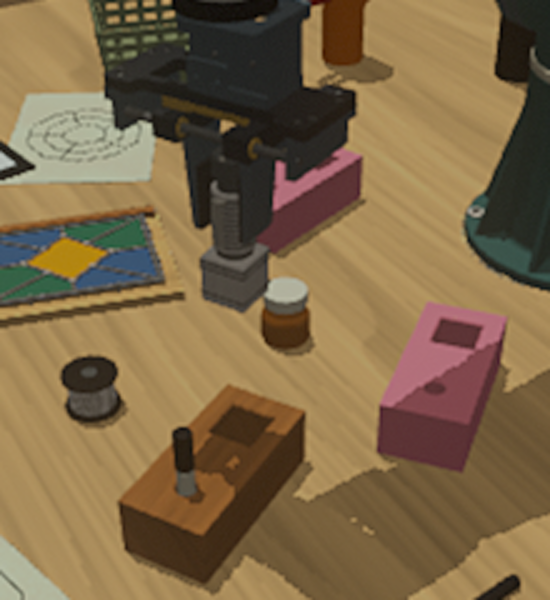

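The torch is out of the well and held upright, and the caddy, marker, jar and spool are in place. Next is the traverse at height, then the tilt.

Call:
{"name": "step_arm", "arguments": {
  "steps": [
    {"rx": 0, "ry": 0, "rz": 0, "x": -0.0036, "y": 0.02, "z": 0, "grip": 0.025},
    {"rx": 0, "ry": 0, "rz": 0, "x": -0.0064, "y": 0.035, "z": 0, "grip": 0.025},
    {"rx": 0, "ry": 0, "rz": 0, "x": -0.0064, "y": 0.035, "z": 0, "grip": 0.025},
    {"rx": 0, "ry": 0, "rz": 0, "x": -0.0064, "y": 0.035, "z": 0, "grip": 0.025},
    {"rx": 0, "ry": 0, "rz": 0, "x": -0.0064, "y": 0.035, "z": 0, "grip": 0.025},
    {"rx": 0, "ry": 0, "rz": 0, "x": -0.0064, "y": 0.035, "z": 0, "grip": 0.025},
    {"rx": 0, "ry": 0, "rz": 0, "x": -0.0064, "y": 0.035, "z": 0, "grip": 0.025},
    {"rx": 0, "ry": 0, "rz": 0, "x": -0.0064, "y": 0.035, "z": 0, "grip": 0.025},
    {"rx": 0, "ry": 0, "rz": 0, "x": -0.0064, "y": 0.035, "z": 0, "grip": 0.025},
    {"rx": 0, "ry": 0, "rz": 0, "x": -0.0064, "y": 0.035, "z": 0, "grip": 0.025},
    {"rx": 0, "ry": 0, "rz": 0, "x": -0.0064, "y": 0.035, "z": 0, "grip": 0.025},
    {"rx": 0, "ry": 0, "rz": 0, "x": -0.0064, "y": 0.035, "z": 0, "grip": 0.025},
    {"rx": 0, "ry": 0, "rz": 0, "x": -0.0064, "y": 0.035, "z": 0, "grip": 0.025},
    {"rx": 0, "ry": 0, "rz": 0, "x": -0.0064, "y": 0.035, "z": 0, "grip": 0.025},
    {"rx": 0, "ry": 0, "rz": 0, "x": -0.0025, "y": 0.014, "z": 0, "grip": 0.025}
  ]
}}

```text
time: 9.58
eef_pos: [707.7, -309.9, 286.4]
orientation: [-0.001, 0.973, 0.232, -0.001]
force: [0.1, -0.9, -3.4]
finger_gap: 35.4
gripper_force: 34.9
```

Call:
{"name": "step_arm", "arguments": {
  "steps": [
    {"rx": 3.46, "ry": -2.88, "rz": 0, "x": 0, "y": 0, "z": 0, "grip": 0.025},
    {"rx": 3.46, "ry": -2.88, "rz": 0, "x": 0, "y": 0, "z": 0, "grip": 0.025},
    {"rx": 3.46, "ry": -2.88, "rz": 0, "x": 0, "y": 0, "z": 0, "grip": 0.025},
    {"rx": 3.46, "ry": -2.88, "rz": 0, "x": 0, "y": 0, "z": 0, "grip": 0.025},
    {"rx": 3.46, "ry": -2.88, "rz": 0, "x": 0, "y": 0, "z": 0, "grip": 0.025},
    {"rx": 3.46, "ry": -2.88, "rz": 0, "x": 0, "y": 0, "z": 0, "grip": 0.025},
    {"rx": 3.46, "ry": -2.88, "rz": 0, "x": 0, "y": 0, "z": 0, "grip": 0.025},
    {"rx": 3.46, "ry": -2.88, "rz": 0, "x": 0, "y": 0, "z": 0, "grip": 0.025},
    {"rx": 3.46, "ry": -2.88, "rz": 0, "x": 0, "y": 0, "z": 0, "grip": 0.025},
    {"rx": 3.46, "ry": -2.88, "rz": 0, "x": 0, "y": 0, "z": 0, "grip": 0.025},
    {"rx": 0, "ry": 0, "rz": 0, "x": 0, "y": 0, "z": 0, "grip": 0.025},
    {"rx": 0, "ry": 0, "rz": 0, "x": 0, "y": 0, "z": 0, "grip": 0.025}
  ]
}}

```text
time: 10.58
eef_pos: [707.7, -306.1, 286.1]
orientation: [-0.229, 0.898, 0.215, -0.307]
force: [-0.3, -0.2, -2.6]
finger_gap: 36.0
gripper_force: 34.9
```

Run:
```python
from h import *
go([710,-305.5,167.2])
```

```text
t 10.5833 p [ 707.7 -306.1  286.1] j [-0.433  0.789  1.134 -0.021  2.004  0.666] gap 36.0 gf 34.9 F [-0.3 -0.2 -2.6] M [-0.329 -0.765  0.011]
[[ 0.719  0.246 -0.65 ]
 [ 0.528 -0.802  0.28 ]
 [-0.453 -0.544 -0.706]]
tool shift mm [55.8 64.8 82.7]
```

Call:
{"name": "step_arm", "arguments": {
  "steps": [
    {"rx": 0, "ry": 0, "rz": 0, "x": 0.007, "y": 0.0081, "z": 0.0103, "grip": 0.025},
    {"rx": 0, "ry": 0, "rz": 0, "x": 0.007, "y": 0.0081, "z": 0.0103, "grip": 0.025},
    {"rx": 0, "ry": 0, "rz": 0, "x": 0.007, "y": 0.0081, "z": 0.0103, "grip": 0.025},
    {"rx": 0, "ry": 0, "rz": 0, "x": 0.007, "y": 0.0081, "z": 0.0103, "grip": 0.025},
    {"rx": 0, "ry": 0, "rz": 0, "x": 0.007, "y": 0.0081, "z": 0.0103, "grip": 0.025},
    {"rx": 0, "ry": 0, "rz": 0, "x": 0.007, "y": 0.0081, "z": 0.0103, "grip": 0.025},
    {"rx": 0, "ry": 0, "rz": 0, "x": 0.007, "y": 0.0081, "z": 0.0103, "grip": 0.025},
    {"rx": 0, "ry": 0, "rz": 0, "x": 0.007, "y": 0.0081, "z": 0.0103, "grip": 0.025},
    {"rx": 0, "ry": 0, "rz": 0, "x": 0, "y": 0, "z": 0, "grip": 0.025},
    {"rx": 0, "ry": 0, "rz": 0, "x": 0, "y": 0, "z": 0, "grip": 0.025}
  ]
}}

```text
time: 11.42
eef_pos: [710.3, -305.8, 169.0]
orientation: [-0.23, 0.898, 0.215, -0.307]
force: [0.6, -0.1, -2.5]
finger_gap: 35.7
gripper_force: 34.9
```

Run:
```python
from h import *
s,R=st(); M=np.array([573.,-246.5,18]); p=s['eef_pos']; z=R.apply([0,0,1])
print('aim err',p+211*z-M)
a=snap('scene','s4');b=snap('top','t4')
L=p+91*z
for c,r in((a,(150,60)),(b,(350,60))): print('lens',proj(c,L),'tail',proj(c,p-40*z),'mid',proj(c,M))
f=lambda n,r:cv2.resize(cv2.imread(f'pics/{n}.png')[r],(400,450),interpolation=cv2.INTER_CUBIC)
cv2.imwrite('pics/c5.png',np.hstack([f('s4',np.s_[75:210,140:260]),f('t4',np.s_[100:257,350:490])]))
```

```text
t 11.4167 p [ 710.3 -305.8  169. ] j [-0.431  0.9    1.158 -0.019  1.871  0.671] gap 35.7 gf 34.9 F [ 0.6 -0.1 -2.5] M [-0.328 -0.772 -0.011]
[[ 0.718  0.246 -0.651]
 [ 0.528 -0.802  0.28 ]
 [-0.453 -0.545 -0.706]]
aim err [-0.09254917 -0.24502661  2.06407783]
lens [173.15299451 139.12021446] tail [132.42006152 111.14571492] mid [207.13430793 163.03709673]
lens [440.2178296  133.88607877] tail [473.67397997  79.79912532] mid [413.92854428 175.90042731]
```

View pics/c5.png

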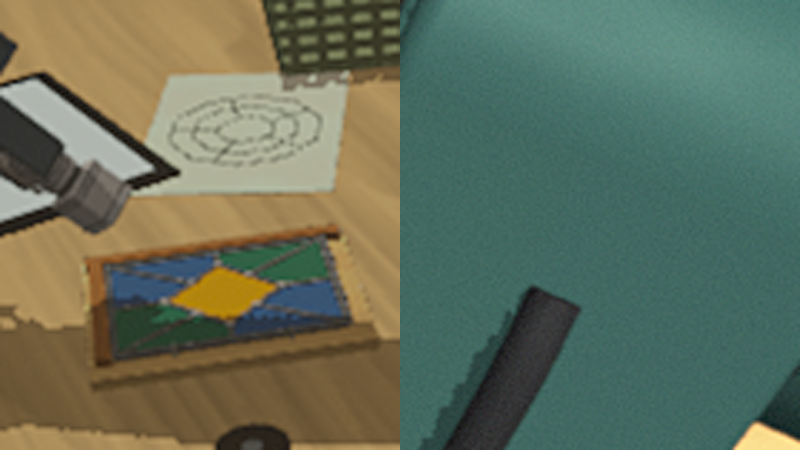

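The scene view shows the lens at about (174,138), against a predicted (173,139), and the torch's slope in the image matches the prediction. The computed aim is within 2 mm of the panel middle, nothing is touching and everything else is where it was. Handing in.

```bash
python3 -c "
from bench import *
print(job_done())"
```

```text
the job is handed in; nothing more can be done
None
```

The tail ring was twisted clockwise to its end stop (felt as a sharp rise in twisting moment; I did not see the rib lined up), then the torch was drawn out and is held raised at 45°, lens about 12 cm from the panel middle and aimed within about 2 mm of it by my measurements; the job is handed in, with no verdict returned.

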